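Line up the kitchen canisters by size

ROBOT

A 7-joint arm with a two-finger parallel gripper is mounted at the origin on the work surface. World frame = base frame: x ahead of the robot, y to its left, z up, the work surface at z = 0. Lengths are in mm, angles in degrees, forces in N, time in s.
With the tool pointing down it reaches from about 425 to 825 mm from the base axis. Payload 3.6 kg.
Tool frame: the origin (TCP) lies at the very end of the fingers, on their centre line; the grasp point (between the pads) lies 19 mm behind it (manip.tcp_to_grasp is the distance from the TCP to the grasp point, in mm); z points along the fingers, y is the line along which they close (so a half turn about z gives the same grasp; the last joint's range is limited). The gripper opens to 85 mm and grips with 20 to 120 N. Pads are 22 mm wide; open, the fingers measure 114 mm over their backs; the gripper's body (76 mm by 85 mm) begins 54 mm behind the grasp point. The pads swing forward as they close: fully open they stand 13 mm farther back than shut.
Start: joints at [-72.737, 35.231, -0.722, 81.555, 0.464, 63.22, -2.315], TCP at [209.241, 615.371, 231.297] pointing down, gripper open.
Joint ranges: [-178.69, 178.69], [-17.37, 117.87], [-77.05, 75.6], [15.02, 138.74], [-78.02, 258.01], [0.78, 113.62], [-162.83, 162.83]. Speed limits (degrees/s): [159.86, 159.86, 180, 180, 180, 180, 180].

INTERFACE

Orientations are given as a 3x3 rotation matrix whose columns are the frame's x, y, z axes.
In Python, from cell import readout, viewer, manip gives the robot as it stands. The module is installed in compiled form; this text tells all that it offers.
- The arm moves only by the tool move_arm, never from a script. Its argument "commands" is a list of rows, each an object with "slide": the shift along the tool's x, y, z in m, a list of three; "roll": the turn about the tool's z in degrees. A call has 1 to 10 rows; each row shifts and turns the commanded pose from where the row before left it, along the tool's axes as they then stand; what a row does not reach is not made up. A row lasts 1/10 s, in which the tool goes at most 50 mm and 8.59 degrees, less where a joint would pass 70% of its speed; a pose out of reach is approached as far as the arm can. A call with a gripper value outside its range is refused whole. "claw" is the opening, from -1 (shut) to 1 (fully open), so that 0 is half open, set as the call begins (left out, the last holds). The fingers move at their own pace and stop on an object; the grip force is fixed at half the most. Time passes only in rows, so rows that do not move let the fingers close. It gives the time, the measured TCP pose, the force, the opening and the grip force at its end, in the units of the state.
- readout.get_state(): the state, without advancing time (a new reading comes with each control period).
- viewer.snapshot(name): name is "scene" or "top"; returns (picture, depth): 480x640x3 uint8, blue, green, red; 480x640 float32, mm along the optical axis (not along the pixel's ray), 0 where there is no reading.
- viewer.camera_params(name): a dict with "camera_matrix" (3x3 intrinsics, pixels), "R" (3x3) and "t" (3): a world point X has camera coordinates R X + t. Camera axes: x right, y down, z forward; pixel columns grow to the right and rows downward; lengths in mm; the calibration is good to about 2 mm. A picture is of the moment at which its call begins. camera_params takes no time and is no camera call.
- manip.finish_job(): hands the job in; it is judged then, once.
Trained networks look in the newest picture that a camera, given by its name, has taken for a name from the list of things; names that differ only in an ending like _2 or _b are one class to them, and where a whole thing is asked for, a point or a joint stands for the part that bears it (a point fixed in the world has none). Each returns a list of dicts, best first, with "p" (0 to 1); they miss things now and then, are a little off and sometimes report something else, mostly with a low value. They report only what shows in the picture. A call takes as long as a camera call. They do not tell look-alikes from the thing itself.
- viewer.spot_in(camera, target): "point" ([x, y, z] in mm, in world coordinates, good to about 4 mm: the middle of the surface that is visible of it).
- viewer.masks_of(camera, target): "mask" (480x640 bool, what is visible of it).
The state is a dict: "time": time; "joints": joint angles; "joint_velocities": joint speeds; "joint_torque": joint torques, N m; "position": TCP position; "tcp_rot": TCP orientation; "contact_force": force on the tool from outside, world axes, zero at the start; "torque": the same for the moment, N m; "finger_gap": opening from 0.0 (shut) to 1.0 (fully open); "grasp_force": force on a finger pad.
Only numpy, scipy, OpenCV 4.12 (cv2) and the standard library are available. Lean on these libraries where they do the work, as an engineer would, in place of code of your own. Each camera call takes 0.05 s, during which the arm holds its last target. There are 200 camera calls.

TASK

Line up the four white lidded canisters on the wooden board at the back of the counter, one in the middle of each round cork mat, in order of size: the largest on the mat next to the dark wooden pepper mill, then each next smaller one, so that the smallest is at the end farthest from the mill. Set each down upright, never letting one drop or tip over, and leave the pepper mill standing where it is.

Things in the scene. Friction and masses are not known exactly. Their poses are not given: they have to be found in the camera images.
- canister_xl: The largest of four round white ceramic canisters, each with a thin blue line and a fixed lid: diameter 88 mm, 110 mm from its foot to the flat top of its lid, then an upright cylindrical pale wood knob, 24 mm in diameter and 28 mm high, on its centre (total height 138 mm). The lid does not come off, so the knob is the handle. Weighs roughly 460 g. Origin: centre of the underside, z axis up through the knob. Stands on the counter (z = 0) at the start.
- canister_l: The second largest of four round white ceramic canisters, each with a thin blue line and a fixed lid: diameter 78 mm, 90 mm from its foot to the flat top of its lid, then an upright cylindrical pale wood knob, 24 mm in diameter and 28 mm high, on its centre (total height 118 mm). The lid does not come off, so the knob is the handle. Weighs roughly 340 g. Origin: centre of the underside, z axis up through the knob. Stands on the counter (z = 0) at the start.
- canister_m: The third largest of four round white ceramic canisters, each with a thin blue line and a fixed lid: diameter 68 mm, 70 mm from its foot to the flat top of its lid, then an upright cylindrical pale wood knob, 24 mm in diameter and 28 mm high, on its centre (total height 98 mm). The lid does not come off, so the knob is the handle. Weighs roughly 240 g. Origin: centre of the underside, z axis up through the knob. Stands on the counter (z = 0) at the start.
- canister_s: The smallest of four round white ceramic canisters, each with a thin blue line and a fixed lid: diameter 58 mm, 50 mm from its foot to the flat top of its lid, then an upright cylindrical pale wood knob, 24 mm in diameter and 28 mm high, on its centre (total height 78 mm). The lid does not come off, so the knob is the handle. Weighs roughly 160 g. Origin: centre of the underside, z axis up through the knob. Stands on the counter (z = 0) at the start.
- mat1: Round cork mat, 92 mm in diameter and 4 mm thick, fixed on the wooden board; one of four alike in a row, number 1 counted from the board's -y end to its +y end. Origin: centre of its underside; its top lies 4 mm higher, 16 mm above the counter. Its y axis runs along the row. Neighbouring mats are about 105 mm apart, centre to centre.
- mat2: Round cork mat, 92 mm in diameter and 4 mm thick, fixed on the wooden board; one of four alike in a row, number 2 counted from the board's -y end to its +y end. Origin: centre of its underside; its top lies 4 mm higher, 16 mm above the counter. Its y axis runs along the row. Neighbouring mats are about 105 mm apart, centre to centre.
- mat3: Round cork mat, 92 mm in diameter and 4 mm thick, fixed on the wooden board; one of four alike in a row, number 3 counted from the board's -y end to its +y end. Origin: centre of its underside; its top lies 4 mm higher, 16 mm above the counter. Its y axis runs along the row. Neighbouring mats are about 105 mm apart, centre to centre.
- mat4: Round cork mat, 92 mm in diameter and 4 mm thick, fixed on the wooden board; one of four alike in a row, number 4 counted from the board's -y end to its +y end. Origin: centre of its underside; its top lies 4 mm higher, 16 mm above the counter. Its y axis runs along the row. Neighbouring mats are about 105 mm apart, centre to centre.
- board: Pale wooden board, fixed to the counter, 110 mm deep (its x), 430 mm long (its y) and 12 mm thick, bearing the row of four cork mats. Origin: centre of its underside, on the counter.
- mill: Turned dark wooden pepper mill, loose, standing upright on the counter just past one end of the board (either end), in line with the row; about 54 mm in diameter and 152 mm tall, about 120 mm from the centre of the nearest mat. A low green glass pot (48 mm wide, 55 mm tall) stands past the other end. Origin: centre of its foot, z axis up. Not to be moved.
Not all that is in view belongs to the job. What is shaped like the canister_s but pink, purple or turquoise is not meant.

How it is judged (in metres and radians):
At the end, for the whole second after the job is handed in: Each canister stands upright (within 4.5 degrees) and at rest on its own cork mat, its centre within 13 mm of the mat's centre, in order of size with the largest on the mat nearest the pepper mill and the smallest on the mat farthest from it; the mill stands upright within 30 mm of where it was (((horizontal distance between mill and mat1 below 0.22 m and horizontal distance between canister_xl and mat1 below 0.013 m and horizontal distance between canister_l and mat2 below 0.013 m and horizontal distance between canister_m and mat3 below 0.013 m and horizontal distance between canister_s and mat4 below 0.013 m) or (horizontal distance between mill and mat4 below 0.22 m and horizontal distance between canister_xl and mat4 below 0.013 m and horizontal distance between canister_l and mat3 below 0.013 m and horizontal distance between canister_m and mat2 below 0.013 m and horizontal distance between canister_s and mat1 below 0.013 m)) and height (world z) of canister_xl between 0.012 and 0.021 m and angle between each of canister_xl, canister_l, canister_m, canister_s's own z axis and vertical below 0.08 rad and linear speed of each of canister_xl, canister_l, canister_m, canister_s below 0.02 m/s and height (world z) of canister_l between 0.012 and 0.021 m and height (world z) of canister_m between 0.012 and 0.021 m and height (world z) of canister_s between 0.012 and 0.021 m and angle between mill's own z axis and vertical below 0.1 rad and distance of mill from where it was at the start of the episode below 0.03 m); the robot touches nothing.
It fails at once if a canister is tipped over (leaning more than 40 degrees) (angle between any of canister_xl, canister_l, canister_m, canister_s's own z axis and vertical above 0.7 rad).
It fails at once if a canister is dropped: it falls faster than 0.6 m/s with no finger on it (a fall of about 20 mm) ((linear speed of canister_xl above 0.6 m/s and contact force between the fingers and canister_xl below 0.05 N) or (linear speed of canister_l above 0.6 m/s and contact force between the fingers and canister_l below 0.05 N) or (linear speed of canister_m above 0.6 m/s and contact force between the fingers and canister_m below 0.05 N) or (linear speed of canister_s above 0.6 m/s and contact force between the fingers and canister_s below 0.05 N)).
It fails at once if the pepper mill is moved more than 40 mm or tipped over (distance of mill from where it was at the start of the episode above 0.04 m or angle between mill's own z axis and vertical above 0.5 rad).
It also fails if it takes over 93 s, if anything falls off the work surface, if the arm or the gripper's body presses on something with over 40 N, if the wrist force passes 120 N, or if a joint passes its speed limit or range.

## Working session

There is one attempt and no reset: what is moved stays moved. The work goes in short steps, Python scripts to look and compute and a tool call to move; the robot and the scene stay as the last step left them, time stands still between calls to the robot, and variables do not carry over. Pictures are saved under pics/ and viewed, at most 14 in all, crops included, and the job is handed in when it is done.

Besides the shell and the picture viewer there is one more tool, called after "Request:" by a JSON object that holds its "op" and its "data", one argument or row to a line. move_arm: Moves the arm, as the interface text tells. Its arguments: {"type":"object","properties":{"commands":{"type":"array","items":{"type":"object","properties":{"slide":{"type":"array","items":{"type":"number"}},"roll":{"type":"number"}}}},"claw":{"type":"number"}},"required":["commands"]}

```bash
mkdir -p pics; cat > h.py <<'E'
import numpy as np, cv2
from cell import readout, viewer, manip
def cam(n):
    c=viewer.camera_params(n); return np.array(c["camera_matrix"]),np.array(c["R"]),np.array(c["t"]).ravel()
def world(n,d):
    K,R,t=cam(n); v,u=np.mgrid[:480,:640]
    p=np.stack([(u-K[0,2])/K[0,0]*d,(v-K[1,2])/K[1,1]*d,d],-1)
    return (p-t)@R
def proj(n,X):
    K,R,t=cam(n); p=K@(R@np.array(X,float)+t); return (p[:2]/p[2]).round().astype(int).tolist()
E
python3 - <<'E'
from h import *
np.set_printoptions(precision=1,suppress=True)
for n in("top","scene"):
    im,d=viewer.snapshot(n); cv2.imwrite(f"pics/{n}0.png",im); np.savez(f"{n}0.npz",im=im,d=d)
for o in("canister_xl","canister_l","canister_m","canister_s","mat1","mat2","mat3","mat4","board","mill"):
    for r in viewer.spot_in("top",o)[:5]: print(o,np.array(r["point"]),round(r["p"],2),proj("top",r["point"]))
s=readout.get_state(); print(s["tcp_rot"],s["position"],s["finger_gap"],s["time"],manip.tcp_to_grasp)
E
```

```text
canister_xl [ 446.  -113.9  108.9] 0.56 [372, 274]
canister_l [ 442.6 -294.    50. ] 0.86 [468, 278]
canister_l [ 379.3 -387.3   50.7] 0.85 [520, 313]
canister_l [457.7 297.   92.8] 0.7 [138, 266]
canister_l [453.2 120.8  72.4] 0.69 [240, 269]
canister_l [ 479.6 -389.3   48.5] 0.6 [520, 258]
canister_m [ 442.6 -294.    50. ] 0.86 [468, 278]
canister_m [ 379.3 -387.3   50.7] 0.85 [520, 313]
canister_m [457.7 297.   92.8] 0.7 [138, 266]
canister_m [453.2 120.8  72.4] 0.69 [240, 269]
canister_m [ 479.6 -389.3   48.5] 0.6 [520, 258]
canister_s [ 442.6 -294.    50. ] 0.86 [468, 278]
canister_s [ 379.3 -387.3   50.7] 0.85 [520, 313]
canister_s [457.7 297.   92.8] 0.7 [138, 266]
canister_s [453.2 120.8  72.4] 0.69 [240, 269]
canister_s [ 479.6 -389.3   48.5] 0.6 [520, 258]
mat1 [661.8 135.9  13.8] 0.97 [239, 162]
mat1 [653.7  29.7  19.7] 0.82 [294, 166]
mat1 [653.9 -69.8  17.1] 0.78 [346, 167]
mat1 [ 641.2 -181.6   16.9] 0.55 [404, 174]
mat2 [661.8 135.9  13.8] 0.97 [239, 162]
mat2 [653.7  29.7  19.7] 0.82 [294, 166]
mat2 [653.9 -69.8  17.1] 0.78 [346, 167]
mat2 [ 641.2 -181.6   16.9] 0.55 [404, 174]
mat3 [661.8 135.9  13.8] 0.97 [239, 162]
mat3 [653.7  29.7  19.7] 0.82 [294, 166]
mat3 [653.9 -69.8  17.1] 0.78 [346, 167]
mat3 [ 641.2 -181.6   16.9] 0.55 [404, 174]
mat4 [661.8 135.9  13.8] 0.97 [239, 162]
mat4 [653.7  29.7  19.7] 0.82 [294, 166]
mat4 [653.9 -69.8  17.1] 0.78 [346, 167]
mat4 [ 641.2 -181.6   16.9] 0.55 [404, 174]
board [631.2 -19.2   9.8] 0.77 [319, 179]
mill [650.3 244.4 116.1] 0.82 [168, 155]
[[-0.9  0.3 -0. ]
 [ 0.3  0.9 -0. ]
 [ 0.  -0.  -1. ]] [209.2 615.4 231.3] 1.0035286327629669 0.6 18.700000000000003
```

View pics/top0.png

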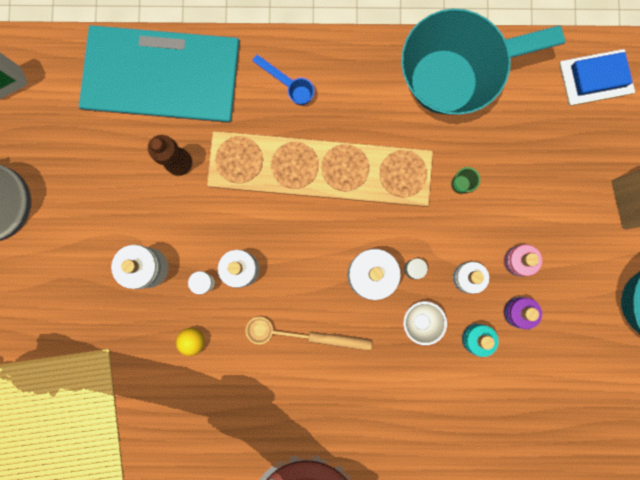

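View pics/scene0.png

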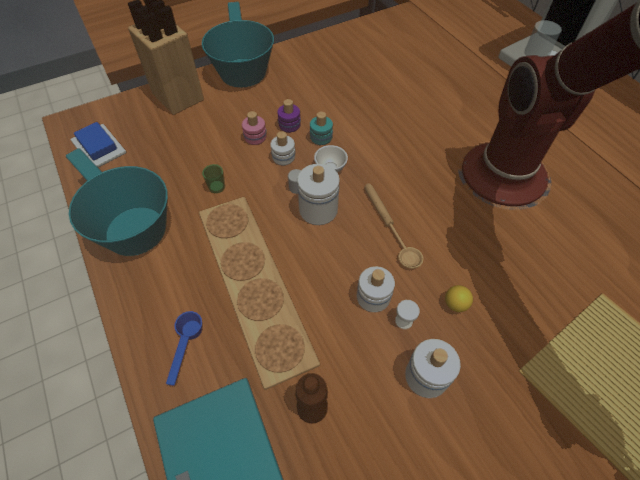

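The top picture (up = +x, left = +y) shows these white canisters: the largest at (375,274), second at (135,267), third at (237,268) and smallest at (472,277). The look-alikes at (524,260), (524,313) and (481,340) are pink, purple and turquoise, so they are not meant. The mill at (168,155) is at the +y end, so the order from the left mat is XL, L, M, S. Small cups stand at (200,282) and (417,268), close to the canisters.

```bash
python3 - <<'E'
from h import *
np.set_printoptions(precision=1,suppress=True)
z=np.load("top0.npz"); im,d=z["im"],z["d"]; W=world("top",d)
hsv=cv2.cvtColor(im,cv2.COLOR_BGR2HSV)
cen={"xl":(446,-114,138,44),"l":(458,297,118,39),"m":(453,121,98,34),"s":(443,-294,78,29)}
for k,(x,y,h,r) in cen.items():
    near=np.hypot(W[...,0]-x,W[...,1]-y)<60
    kn=near&(abs(W[...,2]-h)<6); lid=near&(abs(W[...,2]-(h-28))<5)
    def circ(m):
        c,_=cv2.findContours(m.astype(np.uint8),0,1); c=max(c,key=cv2.contourArea)
        pts=W[c[:,0,1],c[:,0,0]]; (a,b),rr=cv2.minEnclosingCircle(pts[:,:2].astype(np.float32)); return a,b,rr
    P=W[kn]; print(k,"knob",np.median(P[:,:2],0),(P[:,:2].min(0)+P[:,:2].max(0))/2,np.median(P[:,2]),len(P),"lid",np.array(circ(lid)))
# obstacles with height
m=((W[...,2]>25)&(d>0)).astype(np.uint8)
n,l,st,c=cv2.connectedComponentsWithStats(m)
for i in range(1,n):
    if st[i,4]>60:
        P=W[l==i]; print("obj",st[i,:5],P.min(0),P.max(0))
for r in viewer.masks_of("top","mat1")[:4]:
    mk=r["mask"]; c,_=cv2.findContours(mk.astype(np.uint8),0,1); c=max(c,key=cv2.contourArea)
    e=cv2.fitEllipse(c); K,R,t=cam("top"); ray=R.T@np.linalg.inv(K)@[e[0][0],e[0][1],1]; o=-R.T@t
    print("mat",o+ray*(16-o[2])/ray[2],e, round(r["p"],2))
cv2.imwrite("pics/crop.png",cv2.resize(im[235:365,100:560],None,fx=1.7,fy=1.7,interpolation=2))
s=readout.get_state(); print(s["tcp_rot"],np.rad2deg(np.arctan2(s["tcp_rot"][1][0],s["tcp_rot"][0][0])),s["time"])
E
```

```text
xl knob [ 446.5 -117.4] [ 447.3 -118.4] 137.69326226158506 155 lid [ 446.7 -118.2   43.9]
l knob [456.4 306.3] [456.4 307.2] 117.59258013218431 155 lid [456.7 307.   39. ]
m knob [455.2 127.3] [455.2 127.6] 97.46435711694116 142 lid [455.6 127.5  34. ]
s knob [ 443.7 -302.8] [ 443.8 -304.3] 77.50035893582552 142 lid [ 443.4 -303.5   28.8]
obj [ 402    8  164  107 6439] [ 731.4 -459.9   25. ] [ 926.1 -165.7  110.3]
obj [  0  52  24  42 616] [790.  555.3  25. ] [853.8 599.5 100.7]
obj [ 574   52   59   42 1797] [ 798.  -618.1   25. ] [ 878.  -507.    41.4]
obj [253  55  62  49 487] [773.4  -7.6  25. ] [869.4 111.4  35.1]
obj [ 148  135   42   39 1058] [636.7 229.9  25. ] [685.3 278.3 153.6]
obj [   0  167   24   68 1125] [516.9 542.7  25. ] [645.1 590.3  89.2]
obj [453 167  28  27 369] [ 601.4 -317.2   25.2] [ 648.  -270.1   58.4]
obj [617 170  23  59 946] [ 538.9 -608.4   25. ] [ 637.1 -582.4   98.4]
obj [ 112  245   54   44 1905] [417.8 267.5  25. ] [494.9 345.6 123.5]
obj [507 245  35  31 876] [ 448.6 -428.6   25. ] [ 504.  -372.7   82.5]
obj [ 348  249   53   51 2077] [ 403.7 -161.
[... 561 characters left out ...]
-348.6   25. ] [ 357.2 -290.1   82.6]
obj [176 328  29  28 624] [294.5 191.7  25.3] [344.6 243.1  55.4]
mat [656.8  28.   16. ] ((294.859619140625, 164.7038116455078), (45.371826171875, 46.689998626708984), 66.00385284423828) 0.72
mat [666.7 135.3  16. ] ((239.2858428955078, 159.1802520751953), (46.26226043701172, 46.621788024902344), 14.244220733642578) 0.69
mat [652.3 -68.9  16. ] ((345.1961669921875, 167.43821716308594), (45.50529861450195, 46.435829162597656), 65.92726135253906) 0.58
mat [ 642.1 -180.7   16. ] ((403.34521484375, 173.20469665527344), (45.11074447631836, 46.03510284423828), 98.0456314086914) 0.55
[[-0.9  0.3 -0. ]
 [ 0.3  0.9  0. ]
 [ 0.   0.  -1. ]] 161.2247999567101 0.65
```

View pics/crop.png

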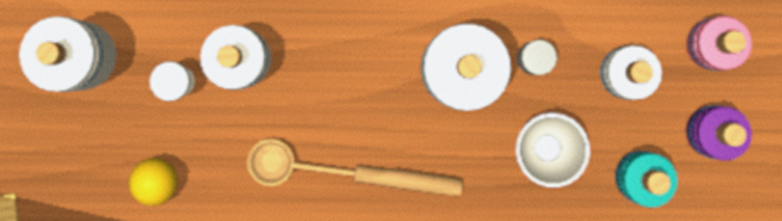

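Lid circle radii of 43.9, 39.0, 34.0 and 28.8 mm confirm the identities XL, L, M and S, and the crop shows all four white. First I turn the tool so that the fingers close along world x. After that, a slide [a,b,c] moves the tool by world (dy, dx, -dz).

Request:
{"op": "move_arm", "data": {
  "commands": [
    {"roll": 7.9},
    {"roll": 7.9},
    {"roll": 7.9},
    {"roll": 7.9},
    {"roll": 7.9},
    {"roll": 7.9},
    {"roll": 7.9},
    {"roll": 7.9},
    {"roll": 8.0}
  ],
  "claw": 0.1
}}

```text
schema error: expected keys slide, roll
```

Request:
{"op": "move_arm", "data": {
  "commands": [
    {"slide": [-0.035,0.03,0]},
    {"slide": [-0.035,0.03,0]},
    {"slide": [-0.035,0.03,0]},
    {"slide": [-0.035,0.03,0]},
    {"slide": [-0.035,0.03,0]},
    {"slide": [-0.035,0.03,0]},
    {"slide": [-0.035,0.03,0]},
    {"slide": [-0.035,0.03,0]},
    {"slide": [-0.035,0.03,0]},
    {"slide": [-0.035,0.03,0]}
  ]
}}

```text
schema error: expected keys slide, roll
```

```bash
python3 - <<'E'
from h import *
np.set_printoptions(precision=2,suppress=True)
z=np.load("top0.npz"); im,d=z["im"],z["d"]
K,R,t=cam("top"); o=-R.T@t
def fl(u,v,h):
    ray=R.T@np.linalg.inv(K)@[u,v,1]; return (o+ray*(h-o[2])/ray[2])[:2]
g=cv2.cvtColor(im,cv2.COLOR_BGR2LAB)[125:210,200:440].astype(np.float32)
def ref(u,v): return np.median(g[v-128:v-121,u-203:u+4].reshape(-1,3),0)
board=np.median(np.stack([ref(267,150),ref(320,185),ref(375,190)]),0)
for u,v in((239,160),(295,165),(345,167),(403,173)):
    p=[]
    for a in np.arange(0,2*np.pi,np.pi/60):
        r=np.arange(15,31,.25); xs=u+r*np.cos(a); ys=v+r*np.sin(a)
        b=cv2.remap(g[...,0],(xs-200).astype(np.float32)[None],(ys-125).astype(np.float32)[None],1)[0]
        gr=np.gradient(cv2.GaussianBlur(b[None],(0,0),2)[0]); i=gr.argmax()
        p.append(fl(xs[i],ys[i],16))
    p=np.array(p); 
    from scipy.optimize import least_squares
    s=least_squares(lambda q:np.hypot(*(p-q[:2]).T)-q[2],[*p.mean(0),46],loss="soft_l1",f_scale=1.5)
    print(s.x,np.median(abs(s.fun)))
s=readout.get_state(); print(s["position"],s["tcp_rot"],s["finger_gap"],s["joints"],s["time"])
E
```

```text
[666.35 135.91  46.17] 0.5355860205153355
[656.41  28.56  46.22] 0.46727240367820855
[652.2  -68.52  46.14] 0.473453060534208
[ 641.89 -179.66   46.09] 0.4444819780658733
[209.24 615.39 231.34] [[-0.95  0.32 -0.  ]
 [ 0.32  0.95  0.  ]
 [ 0.    0.   -1.  ]] 1.0016013537289725 [-72.74  35.23  -0.72  81.55   0.47  63.22  -2.31] 0.65
```

The colour-edge fit gives the mats as circles of radius 46.1–46.2 mm: mat4 (666,136), mat3 (656.5,28.5), mat2 (652,-68.5), mat1 (642,-180). The move calls were refused because each row needs both keys.

Request:
{"op": "move_arm", "data": {
  "commands": [
    {"slide": [0,0,0],"roll": 7.9},
    {"slide": [0,0,0],"roll": 7.9},
    {"slide": [0,0,0],"roll": 7.9},
    {"slide": [0,0,0],"roll": 7.9},
    {"slide": [0,0,0],"roll": 7.9},
    {"slide": [0,0,0],"roll": 7.9},
    {"slide": [0,0,0],"roll": 7.9},
    {"slide": [0,0,0],"roll": 7.9},
    {"slide": [0,0,0],"roll": 8.0}
  ],
  "claw": 0.1
}}

```text
time: 1.55
position: [209.1, 615.4, 231.3]
tcp_rot: [[0.005, 1.0, -0.0], [1.0, -0.005, 0.0], [0.0, -0.0, -1.0]]
contact_force: [0.6, 0.2, -0.1]
finger_gap: 0.548
grasp_force: 0.0
```

Request:
{"op": "move_arm", "data": {
  "commands": [
    {"slide": [-0.035,0.03,0],"roll": 0},
    {"slide": [-0.035,0.03,0],"roll": 0},
    {"slide": [-0.035,0.03,0],"roll": 0},
    {"slide": [-0.035,0.03,0],"roll": 0},
    {"slide": [-0.035,0.03,0],"roll": 0},
    {"slide": [-0.035,0.03,0],"roll": 0},
    {"slide": [-0.035,0.03,0],"roll": 0},
    {"slide": [-0.035,0.03,0],"roll": 0},
    {"slide": [-0.035,0.03,0],"roll": 0},
    {"slide": [-0.035,0.03,0],"roll": 0}
  ]
}}

```text
time: 2.55
position: [510.4, 264.2, 231.6]
tcp_rot: [[-0.001, 1.0, 0.0], [1.0, 0.001, 0.001], [0.001, 0.0, -1.0]]
contact_force: [1.2, -0.0, -0.1]
finger_gap: 0.552
grasp_force: 0.0
```

```bash
python3 -c "
from h import *
s=readout.get_state(); print(s['position'],s['tcp_rot'],s['finger_gap'],s['joints'],s['time'])"
```

```text
[510.4275989  264.22209402 231.62565971] [[-8.63272283e-04  9.99999514e-01  4.76717976e-04]
 [ 9.99999424e-01  8.62968278e-04  6.37542254e-04]
 [ 6.37130552e-04  4.77268074e-04 -9.99999683e-01]] 0.5515375529057862 [-42.21009074  29.38877129  19.86157199  94.92185424 -11.40883333
  57.64593418 -18.5325398 ] 2.55
```

Request:
{"op": "move_arm", "data": {
  "commands": [
    {"slide": [-0.038,-0.006,0],"roll": 0},
    {"slide": [-0.038,-0.006,0],"roll": 0},
    {"slide": [-0.038,-0.006,0],"roll": 0},
    {"slide": [-0.038,-0.006,0],"roll": 0},
    {"slide": [-0.038,-0.006,0],"roll": 0},
    {"slide": [-0.038,-0.006,0],"roll": 0},
    {"slide": [-0.038,-0.006,0],"roll": 0},
    {"slide": [-0.038,-0.006,0],"roll": 0},
    {"slide": [-0.038,-0.007,0.03],"roll": 0},
    {"slide": [-0.04,-0.007,0.03],"roll": 0}
  ]
}}

```text
time: 3.55
position: [448.5, -117.4, 172.0]
tcp_rot: [[-0.002, 1.0, 0.004], [1.0, 0.002, -0.0], [-0.0, 0.004, -1.0]]
contact_force: [2.3, -0.8, -0.5]
finger_gap: 0.549
grasp_force: 0.0
```

Request:
{"op": "move_arm", "data": {
  "commands": [
    {"slide": [-0.001,-0.001,0.015],"roll": 0},
    {"slide": [0,0,0.015],"roll": 0},
    {"slide": [0,0,0.012],"roll": 0},
    {"slide": [0,0,0.01],"roll": 0},
    {"slide": [0,0,0.005],"roll": 0},
    {"slide": [0,0,0],"roll": 0}
  ]
}}

```text
time: 4.15
position: [446.5, -117.0, 114.3]
tcp_rot: [[-0.001, 1.0, -0.001], [1.0, 0.001, 0.0], [0.0, -0.001, -1.0]]
contact_force: [1.3, 0.1, 0.2]
finger_gap: 0.55
grasp_force: 0.0
```

Request:
{"op": "move_arm", "data": {
  "commands": [
    {"slide": [0,0,0],"roll": 0},
    {"slide": [0,0,0],"roll": 0},
    {"slide": [0,0,0],"roll": 0},
    {"slide": [0,0,0],"roll": 0},
    {"slide": [0,0,0],"roll": 0},
    {"slide": [0,0,0],"roll": 0}
  ],
  "claw": -1
}}

```text
time: 4.75
position: [447.7, -117.3, 115.3]
tcp_rot: [[-0.001, 1.0, 0.002], [1.0, 0.001, -0.0], [-0.0, 0.002, -1.0]]
contact_force: [2.2, -0.1, 6.8]
finger_gap: 0.259
grasp_force: 59.3
```

Request:
{"op": "move_arm", "data": {
  "commands": [
    {"slide": [0,0,-0.005],"roll": 0},
    {"slide": [0,0,-0.01],"roll": 0},
    {"slide": [0,0,-0.015],"roll": 0},
    {"slide": [0,0,-0.01],"roll": 0},
    {"slide": [0,0,-0.005],"roll": 0},
    {"slide": [0,0,0],"roll": 0}
  ]
}}

```text
time: 5.35
position: [446.6, -117.1, 160.1]
tcp_rot: [[-0.0, 1.0, 0.001], [1.0, 0.0, -0.0], [-0.0, 0.001, -1.0]]
contact_force: [0.3, 0.4, -5.0]
finger_gap: 0.256
grasp_force: 59.4
```

Request:
{"op": "move_arm", "data": {
  "commands": [
    {"slide": [0.005,0.004,0],"roll": 0},
    {"slide": [0.01,0.009,0],"roll": 0},
    {"slide": [0.015,0.013,0],"roll": 0},
    {"slide": [0.02,0.017,0],"roll": 0},
    {"slide": [0.02,0.017,0],"roll": 0},
    {"slide": [0.02,0.017,0],"roll": 0},
    {"slide": [0.02,0.017,0],"roll": 0},
    {"slide": [0.02,0.017,0],"roll": 0},
    {"slide": [0.02,0.017,0],"roll": 0},
    {"slide": [0.02,0.017,0],"roll": 0}
  ]
}}

```text
time: 6.35
position: [591.9, 55.8, 158.3]
tcp_rot: [[-0.002, 1.0, -0.002], [1.0, 0.002, 0.001], [0.001, -0.002, -1.0]]
contact_force: [0.5, -0.2, -6.6]
finger_gap: 0.26
grasp_force: 59.3
```

Request:
{"op": "move_arm", "data": {
  "commands": [
    {"slide": [0.02,0.017,0],"roll": 0},
    {"slide": [0.02,0.017,0],"roll": 0},
    {"slide": [0.02,0.018,0],"roll": 0},
    {"slide": [0.012,0.011,0],"roll": 0},
    {"slide": [0.008,0.008,0],"roll": 0},
    {"slide": [0.004,0.003,0],"roll": 0},
    {"slide": [0,0,0],"roll": 0},
    {"slide": [0,0,0],"roll": 0}
  ]
}}

```text
time: 7.15
position: [664.7, 136.6, 158.8]
tcp_rot: [[-0.0, 1.0, -0.002], [1.0, 0.0, -0.001], [-0.001, -0.002, -1.0]]
contact_force: [-0.9, -0.7, -6.2]
finger_gap: 0.261
grasp_force: 59.4
```

Request:
{"op": "move_arm", "data": {
  "commands": [
    {"slide": [0,0.0015,0.005],"roll": 0},
    {"slide": [0,0,0.008],"roll": 0},
    {"slide": [0,0,0.006],"roll": 0},
    {"slide": [0,0,0.003],"roll": 0},
    {"slide": [0,0,0.002],"roll": 0},
    {"slide": [0,0,0.001],"roll": 0},
    {"slide": [0,0,0.001],"roll": 0},
    {"slide": [0,0,0],"roll": 0}
  ]
}}

```text
time: 7.95
position: [667.0, 137.0, 133.7]
tcp_rot: [[-0.001, 1.0, 0.0], [1.0, 0.001, 0.0], [0.0, 0.0, -1.0]]
contact_force: [0.1, -0.5, -6.0]
finger_gap: 0.26
grasp_force: 59.5
```

Request:
{"op": "move_arm", "data": {
  "commands": [
    {"slide": [0,0,0.001],"roll": 0},
    {"slide": [0,0,0.001],"roll": 0},
    {"slide": [0,0,0.0005],"roll": 0},
    {"slide": [0,0,0],"roll": 0}
  ]
}}

```text
time: 8.35
position: [667.2, 137.0, 131.5]
tcp_rot: [[-0.0, 1.0, 0.001], [1.0, 0.0, 0.0], [0.0, 0.001, -1.0]]
contact_force: [0.2, 0.1, -4.4]
finger_gap: 0.257
grasp_force: 59.6
```

Request:
{"op": "move_arm", "data": {
  "commands": [
    {"slide": [0,0,0.001],"roll": 0},
    {"slide": [0,0,0.0005],"roll": 0},
    {"slide": [0,0,0],"roll": 0}
  ]
}}

```text
time: 8.65
position: [667.5, 137.0, 131.4]
tcp_rot: [[-0.0, 1.0, 0.002], [1.0, 0.0, 0.001], [0.001, 0.002, -1.0]]
contact_force: [-2.7, 0.6, 5.5]
finger_gap: 0.253
grasp_force: 60.6
```

Request:
{"op": "move_arm", "data": {
  "commands": [
    {"slide": [0,0,0],"roll": 0},
    {"slide": [0,0,0],"roll": 0},
    {"slide": [0,0,0],"roll": 0},
    {"slide": [0,0,0],"roll": 0},
    {"slide": [0,0,-0.01],"roll": 0},
    {"slide": [0,0,-0.02],"roll": 0},
    {"slide": [0,0,-0.02],"roll": 0}
  ],
  "claw": 0.1
}}

```text
time: 9.35
position: [667.0, 136.8, 180.5]
tcp_rot: [[-0.0, 1.0, -0.0], [1.0, 0.0, -0.0], [-0.0, -0.0, -1.0]]
contact_force: [-0.4, 0.6, 0.5]
finger_gap: 0.556
grasp_force: 0.0
```

Request:
{"op": "move_arm", "data": {
  "commands": [
    {"slide": [-0.001,-0.02,0],"roll": 0},
    {"slide": [-0.001,-0.03,0],"roll": 0},
    {"slide": [-0.001,-0.03,0],"roll": 0},
    {"slide": [-0.001,-0.03,0],"roll": 0},
    {"slide": [-0.001,-0.03,0.01],"roll": 0},
    {"slide": [-0.001,-0.03,0.015],"roll": 0},
    {"slide": [-0.001,-0.025,0.015],"roll": 0},
    {"slide": [-0.001,-0.015,0.015],"roll": 0},
    {"slide": [-0.0015,-0.002,0.005],"roll": 0},
    {"slide": [0,0,0],"roll": 0}
  ]
}}

```text
time: 10.35
position: [455.7, 127.2, 119.9]
tcp_rot: [[0.0, 1.0, 0.001], [1.0, -0.0, -0.0], [-0.0, 0.001, -1.0]]
contact_force: [0.1, -0.3, 0.7]
finger_gap: 0.55
grasp_force: 0.0
```

Request:
{"op": "move_arm", "data": {
  "commands": [
    {"slide": [0,0,0.015],"roll": 0},
    {"slide": [0,0,0.015],"roll": 0},
    {"slide": [0,0,0.009],"roll": 0},
    {"slide": [0,0,0.005],"roll": 0},
    {"slide": [0,0,0],"roll": 0}
  ]
}}

```text
time: 10.85
position: [455.6, 127.3, 75.4]
tcp_rot: [[0.0, 1.0, 0.0], [1.0, -0.0, -0.0], [-0.0, 0.0, -1.0]]
contact_force: [0.2, -0.3, -0.1]
finger_gap: 0.552
grasp_force: 0.0
```

Request:
{"op": "move_arm", "data": {
  "commands": [
    {"slide": [0,0,0],"roll": 0},
    {"slide": [0,0,0],"roll": 0},
    {"slide": [0,0,0],"roll": 0},
    {"slide": [0,0,0],"roll": 0},
    {"slide": [0,0,0],"roll": 0},
    {"slide": [0,0,0],"roll": 0}
  ],
  "claw": -1
}}

```text
time: 11.45
position: [456.0, 127.4, 76.3]
tcp_rot: [[-0.0, 1.0, 0.002], [1.0, 0.0, 0.0], [0.0, 0.002, -1.0]]
contact_force: [1.0, -0.2, 6.3]
finger_gap: 0.26
grasp_force: 58.8
```

```bash
python3 - <<'E'
from h import *
im,d=viewer.snapshot("scene"); cv2.imwrite("pics/s1.png",im)
s=readout.get_state(); print(s["position"],s["time"])
E
```

```text
[455.99478543 127.45675495  76.27677779] 11.5
```

View pics/s1.png

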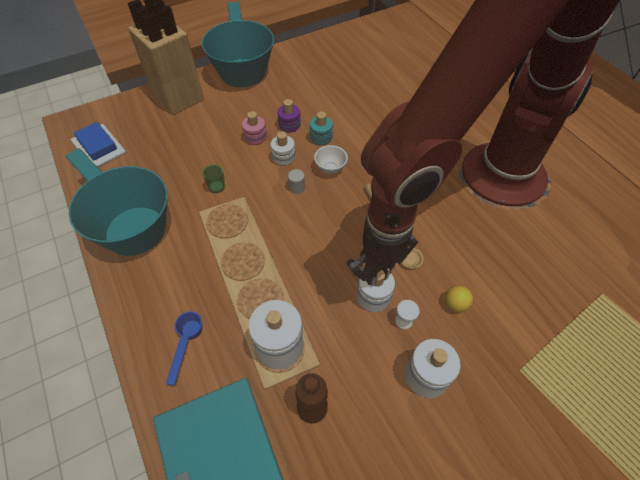

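The scene view shows the XL canister upright on the mat next to the mill at (278,335), and the gripper on the M knob at (377,275). Now I carry M to mat2.

Request:
{"op": "move_arm", "data": {
  "commands": [
    {"slide": [0,0,-0.005],"roll": 0},
    {"slide": [0,0,-0.01],"roll": 0},
    {"slide": [0,0,-0.015],"roll": 0},
    {"slide": [0,0,-0.01],"roll": 0},
    {"slide": [-0.005,0.005,-0.003],"roll": 0},
    {"slide": [-0.01,0.01,0],"roll": 0},
    {"slide": [-0.015,0.015,0],"roll": 0},
    {"slide": [-0.018,0.018,0],"roll": 0},
    {"slide": [-0.018,0.018,0],"roll": 0},
    {"slide": [-0.018,0.018,0],"roll": 0}
  ]
}}

```text
time: 12.5
position: [539.9, 41.1, 117.9]
tcp_rot: [[0.001, 1.0, -0.001], [1.0, -0.001, -0.001], [-0.001, -0.001, -1.0]]
contact_force: [0.9, 0.2, -2.7]
finger_gap: 0.254
grasp_force: 59.0
```

Request:
{"op": "move_arm", "data": {
  "commands": [
    {"slide": [-0.018,0.018,0],"roll": 0},
    {"slide": [-0.018,0.018,0],"roll": 0},
    {"slide": [-0.018,0.018,0],"roll": 0},
    {"slide": [-0.018,0.018,0],"roll": 0},
    {"slide": [-0.018,0.018,0],"roll": 0},
    {"slide": [-0.012,0.012,0],"roll": 0},
    {"slide": [-0.007,0.007,0],"roll": 0},
    {"slide": [-0.003,0.003,0],"roll": 0},
    {"slide": [0,0,0],"roll": 0},
    {"slide": [0,0,0],"roll": 0}
  ]
}}

```text
time: 13.5
position: [650.4, -67.5, 118.2]
tcp_rot: [[-0.001, 1.0, -0.001], [1.0, 0.001, 0.001], [0.001, -0.001, -1.0]]
contact_force: [-0.3, 0.5, -2.5]
finger_gap: 0.258
grasp_force: 59.0
```

Request:
{"op": "move_arm", "data": {
  "commands": [
    {"slide": [-0.001,0.002,0.005],"roll": 0},
    {"slide": [0,0,0.008],"roll": 0},
    {"slide": [0,0,0.006],"roll": 0},
    {"slide": [0,0,0.003],"roll": 0},
    {"slide": [0,0,0.001],"roll": 0},
    {"slide": [0,0,0.001],"roll": 0},
    {"slide": [0,0,0.001],"roll": 0},
    {"slide": [0,0,0.0005],"roll": 0},
    {"slide": [0,0,0],"roll": 0}
  ]
}}

```text
time: 14.4
position: [653.1, -69.6, 93.2]
tcp_rot: [[-0.0, 1.0, 0.0], [1.0, 0.0, -0.0], [-0.0, 0.0, -1.0]]
contact_force: [-0.0, -0.6, -2.7]
finger_gap: 0.253
grasp_force: 59.0
```

Request:
{"op": "move_arm", "data": {
  "commands": [
    {"slide": [0.0005,-0.0005,0.001],"roll": 0},
    {"slide": [0,0,0.001],"roll": 0},
    {"slide": [0,0,0],"roll": 0}
  ]
}}

```text
time: 14.7
position: [653.2, -69.4, 92.3]
tcp_rot: [[-0.0, 1.0, 0.002], [1.0, 0.0, -0.0], [-0.0, 0.002, -1.0]]
contact_force: [0.2, -1.3, 5.3]
finger_gap: 0.256
grasp_force: 59.9
```

Request:
{"op": "move_arm", "data": {
  "commands": [
    {"slide": [0,0,0],"roll": 0},
    {"slide": [0,0,0],"roll": 0},
    {"slide": [0,0,0],"roll": 0},
    {"slide": [0,0,0],"roll": 0},
    {"slide": [0,0,-0.01],"roll": 0},
    {"slide": [0,0,-0.02],"roll": 0},
    {"slide": [0,0,-0.025],"roll": 0},
    {"slide": [0,-0.01,-0.015],"roll": 0},
    {"slide": [0.02,-0.02,0],"roll": 0},
    {"slide": [0.03,-0.02,0],"roll": 0}
  ],
  "claw": 0.1
}}

```text
time: 15.7
position: [602.7, -21.8, 162.9]
tcp_rot: [[0.005, 1.0, 0.003], [1.0, -0.005, -0.002], [-0.002, 0.003, -1.0]]
contact_force: [-0.9, 1.5, 0.9]
finger_gap: 0.555
grasp_force: 0.0
```

Request:
{"op": "move_arm", "data": {
  "commands": [
    {"slide": [0.04,-0.02,0],"roll": 0},
    {"slide": [0.04,-0.02,0],"roll": 0},
    {"slide": [0.04,-0.02,0],"roll": 0},
    {"slide": [0.04,-0.02,0],"roll": 0},
    {"slide": [0.04,-0.02,0],"roll": 0},
    {"slide": [0.04,-0.02,0],"roll": 0},
    {"slide": [0.04,-0.016,0],"roll": 0},
    {"slide": [0.03,-0.01,0],"roll": 0},
    {"slide": [0.016,0,0.01],"roll": 0},
    {"slide": [0,0,0],"roll": 0}
  ]
}}

```text
time: 16.7
position: [455.5, 309.0, 150.0]
tcp_rot: [[-0.005, 1.0, -0.001], [1.0, 0.005, -0.0], [-0.0, -0.001, -1.0]]
contact_force: [-0.6, -0.9, 0.5]
finger_gap: 0.552
grasp_force: 0.0
```

Request:
{"op": "move_arm", "data": {
  "commands": [
    {"slide": [-0.002,0.001,0.015],"roll": 0},
    {"slide": [0,0,0.015],"roll": 0},
    {"slide": [0,0,0.012],"roll": 0},
    {"slide": [0,0,0.008],"roll": 0},
    {"slide": [0,0,0.004],"roll": 0},
    {"slide": [0,0,0],"roll": 0}
  ]
}}

```text
time: 17.3
position: [457.6, 304.2, 96.7]
tcp_rot: [[0.0, 1.0, -0.001], [1.0, -0.0, -0.001], [-0.001, -0.001, -1.0]]
contact_force: [0.4, 0.1, 0.7]
finger_gap: 0.553
grasp_force: 0.0
```

Request:
{"op": "move_arm", "data": {
  "commands": [
    {"slide": [0,0,0],"roll": 0},
    {"slide": [0,0,0],"roll": 0},
    {"slide": [0,0,0],"roll": 0},
    {"slide": [0,0,0],"roll": 0},
    {"slide": [0,0,0],"roll": 0},
    {"slide": [0,0,0],"roll": 0}
  ],
  "claw": -1
}}

```text
time: 17.9
position: [457.6, 305.0, 97.8]
tcp_rot: [[-0.001, 1.0, 0.001], [1.0, 0.001, 0.001], [0.001, 0.001, -1.0]]
contact_force: [-1.2, -1.0, 5.7]
finger_gap: 0.258
grasp_force: 58.9
```

Request:
{"op": "move_arm", "data": {
  "commands": [
    {"slide": [0,0,-0.005],"roll": 0},
    {"slide": [0,0,-0.012],"roll": 0},
    {"slide": [0,0,-0.018],"roll": 0},
    {"slide": [0,0,-0.018],"roll": 0},
    {"slide": [-0.005,0.004,-0.01],"roll": 0},
    {"slide": [-0.01,0.006,-0.005],"roll": 0},
    {"slide": [-0.015,0.008,0],"roll": 0},
    {"slide": [-0.02,0.008,0],"roll": 0},
    {"slide": [-0.025,0.01,0],"roll": 0},
    {"slide": [-0.025,0.01,0],"roll": 0}
  ]
}}

```text
time: 18.9
position: [503.6, 202.5, 164.5]
tcp_rot: [[0.0, 1.0, -0.001], [1.0, -0.0, -0.002], [-0.002, -0.001, -1.0]]
contact_force: [0.3, -0.1, -4.4]
finger_gap: 0.254
grasp_force: 59.1
```

Request:
{"op": "move_arm", "data": {
  "commands": [
    {"slide": [-0.025,0.01,0],"roll": 0},
    {"slide": [-0.025,0.01,0],"roll": 0},
    {"slide": [-0.025,0.01,0],"roll": 0},
    {"slide": [-0.025,0.01,0],"roll": 0},
    {"slide": [-0.02,0.015,0],"roll": 0},
    {"slide": [-0.018,0.02,0],"roll": 0},
    {"slide": [-0.015,0.02,0],"roll": 0},
    {"slide": [-0.012,0.02,0.005],"roll": 0},
    {"slide": [-0.008,0.02,0.008],"roll": 0},
    {"slide": [-0.004,0.016,0.01],"roll": 0}
  ]
}}

```text
time: 19.9
position: [655.3, 24.2, 141.3]
tcp_rot: [[0.003, 1.0, -0.0], [1.0, -0.003, -0.002], [-0.002, -0.0, -1.0]]
contact_force: [0.4, -1.1, -4.2]
finger_gap: 0.256
grasp_force: 59.1
```

Request:
{"op": "move_arm", "data": {
  "commands": [
    {"slide": [-0.002,0.008,0.004],"roll": 0},
    {"slide": [0,0.003,0],"roll": 0},
    {"slide": [0,0,0],"roll": 0},
    {"slide": [0,0,0],"roll": 0}
  ]
}}

```text
time: 20.3
position: [665.0, 26.3, 138.5]
tcp_rot: [[-0.001, 1.0, -0.0], [1.0, 0.001, 0.0], [0.0, -0.0, -1.0]]
contact_force: [-0.4, 1.2, -3.3]
finger_gap: 0.256
grasp_force: 59.2
```

Request:
{"op": "move_arm", "data": {
  "commands": [
    {"slide": [0,-0.004,0.003],"roll": 0},
    {"slide": [0,-0.004,0.007],"roll": 0},
    {"slide": [0,-0.0005,0.007],"roll": 0},
    {"slide": [0,0,0.003],"roll": 0},
    {"slide": [0,0,0.001],"roll": 0},
    {"slide": [0,0,0.001],"roll": 0},
    {"slide": [0,0,0.0005],"roll": 0},
    {"slide": [0,0,0],"roll": 0}
  ]
}}

```text
time: 21.1
position: [657.2, 25.9, 115.7]
tcp_rot: [[-0.0, 1.0, 0.0], [1.0, 0.0, -0.0], [-0.0, 0.0, -1.0]]
contact_force: [0.0, 0.1, -4.3]
finger_gap: 0.257
grasp_force: 59.2
```

Request:
{"op": "move_arm", "data": {
  "commands": [
    {"slide": [0.0005,-0.0005,0.001],"roll": 0},
    {"slide": [0,0,0.001],"roll": 0},
    {"slide": [0,0,0.0005],"roll": 0},
    {"slide": [0,0,0],"roll": 0}
  ]
}}

```text
time: 21.5
position: [656.6, 26.5, 114.0]
tcp_rot: [[-0.0, 1.0, 0.0], [1.0, 0.0, 0.0], [0.0, 0.0, -1.0]]
contact_force: [-2.3, 0.2, 1.7]
finger_gap: 0.258
grasp_force: 59.8
```

Request:
{"op": "move_arm", "data": {
  "commands": [
    {"slide": [0,0,0.0003],"roll": 0},
    {"slide": [0,0,0],"roll": 0},
    {"slide": [0,0,0],"roll": 0},
    {"slide": [0,0,0],"roll": 0},
    {"slide": [0,0,-0.01],"roll": 0},
    {"slide": [0,0,-0.02],"roll": 0},
    {"slide": [0,0,-0.02],"roll": 0},
    {"slide": [-0.01,-0.015,0],"roll": 0},
    {"slide": [-0.02,-0.02,0],"roll": 0},
    {"slide": [-0.03,-0.02,0],"roll": 0}
  ],
  "claw": 0.1
}}

```text
time: 22.5
position: [601.7, -31.7, 163.6]
tcp_rot: [[-0.005, 1.0, 0.002], [1.0, 0.005, 0.002], [0.002, 0.002, -1.0]]
contact_force: [-0.2, -1.6, 0.8]
finger_gap: 0.555
grasp_force: 0.0
```

Request:
{"op": "move_arm", "data": {
  "commands": [
    {"slide": [-0.035,-0.02,0],"roll": 0},
    {"slide": [-0.035,-0.02,0],"roll": 0},
    {"slide": [-0.035,-0.02,0],"roll": 0},
    {"slide": [-0.035,-0.02,0],"roll": 0},
    {"slide": [-0.035,-0.02,0],"roll": 0},
    {"slide": [-0.035,-0.02,0],"roll": 0},
    {"slide": [-0.03,-0.02,0.01],"roll": 0},
    {"slide": [-0.02,-0.012,0.02],"roll": 0},
    {"slide": [-0.01,-0.005,0.02],"roll": 0},
    {"slide": [0,0,0],"roll": 0}
  ]
}}

```text
time: 23.5
position: [442.1, -305.2, 111.6]
tcp_rot: [[0.004, 1.0, -0.004], [1.0, -0.004, 0.001], [0.001, -0.004, -1.0]]
contact_force: [-0.2, 0.3, -0.3]
finger_gap: 0.55
grasp_force: 0.0
```

Request:
{"op": "move_arm", "data": {
  "commands": [
    {"slide": [0.001,0.001,0.012],"roll": 0},
    {"slide": [0,0,0.015],"roll": 0},
    {"slide": [0,0,0.012],"roll": 0},
    {"slide": [0,0,0.005],"roll": 0},
    {"slide": [0,0,0],"roll": 0}
  ]
}}

```text
time: 24.0
position: [445.9, -301.8, 68.3]
tcp_rot: [[-0.002, 1.0, -0.001], [1.0, 0.002, 0.001], [0.001, -0.001, -1.0]]
contact_force: [0.1, -0.5, -0.5]
finger_gap: 0.551
grasp_force: 0.0
```

Request:
{"op": "move_arm", "data": {
  "commands": [
    {"slide": [-0.002,-0.002,0.006],"roll": 0},
    {"slide": [0,0,0.005],"roll": 0},
    {"slide": [0,0,0.001],"roll": 0},
    {"slide": [0,0,0],"roll": 0}
  ]
}}

```text
time: 24.4
position: [443.6, -304.7, 56.7]
tcp_rot: [[-0.0, 1.0, -0.0], [1.0, 0.0, 0.0], [0.0, -0.0, -1.0]]
contact_force: [1.0, 0.3, -0.1]
finger_gap: 0.548
grasp_force: 0.0
```

Request:
{"op": "move_arm", "data": {
  "commands": [
    {"slide": [0,0,0],"roll": 0},
    {"slide": [0,0,0],"roll": 0},
    {"slide": [0,0,0],"roll": 0},
    {"slide": [0,0,0],"roll": 0},
    {"slide": [0,0,0],"roll": 0},
    {"slide": [0,0,0],"roll": 0}
  ],
  "claw": -1
}}

```text
time: 25.0
position: [444.1, -304.9, 57.2]
tcp_rot: [[-0.0, 1.0, 0.001], [1.0, 0.0, -0.001], [-0.001, 0.001, -1.0]]
contact_force: [1.0, -0.6, 3.6]
finger_gap: 0.257
grasp_force: 58.7
```

Request:
{"op": "move_arm", "data": {
  "commands": [
    {"slide": [0,0,-0.005],"roll": 0},
    {"slide": [0,0,-0.01],"roll": 0},
    {"slide": [0,0,-0.015],"roll": 0},
    {"slide": [0,0,-0.01],"roll": 0},
    {"slide": [0.004,0.006,-0.003],"roll": 0},
    {"slide": [0.008,0.012,0],"roll": 0},
    {"slide": [0.012,0.018,0],"roll": 0},
    {"slide": [0.012,0.02,0],"roll": 0},
    {"slide": [0.012,0.02,0],"roll": 0},
    {"slide": [0.012,0.02,0],"roll": 0}
  ]
}}

```text
time: 26.0
position: [541.1, -242.2, 98.9]
tcp_rot: [[-0.002, 1.0, -0.001], [1.0, 0.002, 0.001], [0.001, -0.001, -1.0]]
contact_force: [-0.2, -0.1, -1.7]
finger_gap: 0.253
grasp_force: 58.8
```

Request:
{"op": "move_arm", "data": {
  "commands": [
    {"slide": [0.012,0.02,0],"roll": 0},
    {"slide": [0.012,0.02,0],"roll": 0},
    {"slide": [0.012,0.02,0],"roll": 0},
    {"slide": [0.012,0.018,0],"roll": 0},
    {"slide": [0.008,0.012,0],"roll": 0},
    {"slide": [0.005,0.008,0],"roll": 0},
    {"slide": [0.002,0.003,0],"roll": 0},
    {"slide": [0,0,0],"roll": 0},
    {"slide": [0,0,0],"roll": 0}
  ]
}}

```text
time: 26.9
position: [639.6, -182.8, 99.8]
tcp_rot: [[0.001, 1.0, -0.001], [1.0, -0.001, -0.001], [-0.001, -0.001, -1.0]]
contact_force: [-1.2, -0.6, -1.4]
finger_gap: 0.254
grasp_force: 58.9
```

Request:
{"op": "move_arm", "data": {
  "commands": [
    {"slide": [0.001,0.002,0.005],"roll": 0},
    {"slide": [0,0,0.008],"roll": 0},
    {"slide": [0,0,0.006],"roll": 0},
    {"slide": [0,0,0.003],"roll": 0},
    {"slide": [0,0,0.001],"roll": 0},
    {"slide": [0,0,0.001],"roll": 0},
    {"slide": [0,0,0.001],"roll": 0},
    {"slide": [0,0,0],"roll": 0}
  ]
}}

```text
time: 27.7
position: [642.7, -180.6, 74.9]
tcp_rot: [[-0.0, 1.0, 0.0], [1.0, 0.0, -0.0], [-0.0, 0.0, -1.0]]
contact_force: [-0.2, 0.1, -2.2]
finger_gap: 0.257
grasp_force: 58.9
```

Request:
{"op": "move_arm", "data": {
  "commands": [
    {"slide": [-0.0005,-0.0005,0.001],"roll": 0},
    {"slide": [0,0,0.0005],"roll": 0},
    {"slide": [0,0,0.0005],"roll": 0},
    {"slide": [0,0,0],"roll": 0}
  ]
}}

```text
time: 28.1
position: [642.1, -181.3, 73.3]
tcp_rot: [[-0.0, 1.0, 0.0], [1.0, 0.0, -0.0], [-0.0, 0.0, -1.0]]
contact_force: [-0.9, 0.2, 1.2]
finger_gap: 0.259
grasp_force: 59.3
```

Contact is felt, so I release, rise and move clear of the board.

Request:
{"op": "move_arm", "data": {
  "commands": [
    {"slide": [0,0,0.0003],"roll": 0},
    {"slide": [0,0,0],"roll": 0},
    {"slide": [0,0,0],"roll": 0},
    {"slide": [0,0,0],"roll": 0},
    {"slide": [0,0,-0.01],"roll": 0},
    {"slide": [0,0,-0.02],"roll": 0},
    {"slide": [0,0,-0.03],"roll": 0},
    {"slide": [0,0,-0.03],"roll": 0},
    {"slide": [0,0,-0.03],"roll": 0},
    {"slide": [0,-0.02,-0.02],"roll": 0}
  ],
  "claw": 0.1
}}

```text
time: 29.1
position: [624.8, -180.8, 215.6]
tcp_rot: [[-0.003, 1.0, 0.006], [1.0, 0.003, -0.001], [-0.002, 0.006, -1.0]]
contact_force: [-0.2, -0.0, -0.9]
finger_gap: 0.55
grasp_force: 0.0
```

Request:
{"op": "move_arm", "data": {
  "commands": [
    {"slide": [0,-0.03,0],"roll": 0},
    {"slide": [0,-0.03,0],"roll": 0},
    {"slide": [0,-0.03,0],"roll": 0},
    {"slide": [0,-0.03,0],"roll": 0},
    {"slide": [0,-0.02,0],"roll": 0},
    {"slide": [0,-0.01,0],"roll": 0},
    {"slide": [0,0,0],"roll": 0}
  ]
}}

```text
time: 29.8
position: [471.5, -181.5, 213.3]
tcp_rot: [[0.001, 1.0, 0.001], [1.0, -0.001, -0.0], [-0.0, 0.001, -1.0]]
contact_force: [1.3, -0.3, 0.3]
finger_gap: 0.553
grasp_force: 0.0
```

```bash
python3 - <<'E'
from h import *
np.set_printoptions(precision=1,suppress=True)
im,d=viewer.snapshot("top"); cv2.imwrite("pics/top1.png",im); W=world("top",d)
T={"xl":(666.3,135.7,110,44),"l":(656.5,28.4,90,39),"m":(652.2,-68.7,70,34),"s":(642,-180,50,29)}
for k,(x,y,h,r) in T.items():
    lid=(np.hypot(W[...,0]-x,W[...,1]-y)<60)&(abs(W[...,2]-h-16)<5)
    c,_=cv2.findContours(lid.astype(np.uint8),0,1)
    if not c: print(k,"none"); continue
    c=max(c,key=cv2.contourArea); P=W[c[:,0,1],c[:,0,0]]
    (a,b),rr=cv2.minEnclosingCircle(P[:,:2].astype(np.float32)); print(k,a-x,b-y,rr,np.median(W[lid][:,2]))
E
```

```text
xl 0.15483398437504547 -0.0012390136718636313 44.29866027832031 125.49254066473999
l -1.6201171875 0.4651256561279311 38.91501998901367 105.45437754307291
m -0.22777099609379547 -0.5836151123046847 33.99807357788086 85.34436792273674
s -0.82012939453125 -0.46563720703125 28.891510009765625 65.38152983090762
```

View pics/top1.png

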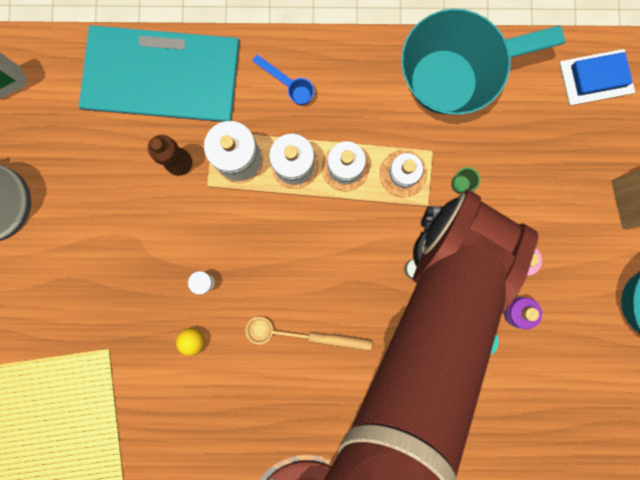

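The picture shows all four canisters upright on their mats in size order: XL (231,147) next to the mill, L (292,157), M (347,162), S (407,170). Each is within 2 mm of its mat centre, and the mill is unmoved at (165,153).

```bash
python3 -c "
from cell import manip
print(manip.finish_job())"
```

```text
the job is handed in; nothing more can be done
None
```

The job is handed in: all four canisters stand upright on their mats in size order from the mill, each within about 2 mm of its mat centre by the last picture, and the mill was not moved; the judge's verdict was not shown.

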